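Cap the beakers and draw the carrier's rails shut with its turnbuckle

ROBOT

A 6-joint arm with a two-finger parallel gripper is mounted at the origin on a cart in front of the work surface, level with it; the furniture and walls round the work are solid. World frame = base frame: x ahead of the robot, y to its left, z up, the work surface at z = 0. Lengths are in m, angles in rad, forces in N, time in s.
With the tool pointing down it reaches from about 0.25 to 0.8 m from the base axis. Payload 3.9 kg.
Tool frame: the origin (TCP) lies midway between the tips of the shut fingers; the grasp point (between the pads) lies 19 mm behind it; z points along the fingers, y is the line along which they close (so a half turn about z gives the same grasp; the last joint's range is limited). The gripper opens to 85 mm and grips with 20 to 120 N. Pads are 22 mm wide; open, the fingers measure 114 mm over their backs; the gripper's body (76 mm by 85 mm) begins 54 mm behind the grasp point. The pads swing forward as they close: fully open they stand 13 mm farther back than shut.
Start: joints at [-1.162, 0.26, -0.138, 1.173, 0, 1.571], TCP at [0.209, -0.482, 0.231] pointing down, gripper open.
Joint ranges: [-2.78, 2.78], [-0.83, 1.72], [-1.28, 1.37], [-1.9, 2.12], [-1.57, 1.48], [-3.14, 3.14]. Speed limits (rad/s): [2.57, 2.57, 3.14, 3.14, 3.14, 3.14].

INTERFACE

Orientations are given as a unit quaternion [w, x, y, z].
In Python, from bench import state, get_image, hand_in, outline_of, landmark_of gives the robot as it stands.
- The arm moves only by the shell command python3 -m jog 'ROWS' [FORCE]. ROWS is JSON, one flat list of numbers, 5 for each row, row after row: the shift along the world's x, y, z in mm, then the turn about the world's z in degrees, then the closure, from -1 (fully open) to 1 (shut). In form: [dx, dy, dz, twist, grip, dx, dy, dz, twist, grip, ...]. A call has exactly 8 rows; each row is the pose to reach, as a shift and turn from the pose commanded when the call began; what a row does not reach only later rows make up. A row lasts 1/12 s, in which the tool goes at most 41.7 mm and 7.16 degrees, less where a joint would pass 70% of its speed; a pose out of reach is approached as far as the arm can. A call with a gripper value outside its range is refused whole. The fingers move at their own pace and stop on an object; FORCE is the grip in N (left out, the last holds). Time passes only in rows, so rows that repeat a pose let the fingers close, or fill a call up. It gives the time, the measured TCP pose, the force and the opening at its end, in the units of the state.
- state(): the state, without advancing time (a new reading comes with each control period).
- get_image(name): name is "side" or "top"; returns a dict with "color" (400x640x3 uint8, blue, green, red), "camera_matrix" (3x3 intrinsics, pixels), "extrinsics" (4x4, takes a point from camera to world coordinates). Camera axes: x right, y down, z forward; pixel columns grow to the right and rows downward; lengths in m; the calibration is good to about 2 mm. A picture is of the moment at which its call begins. There is no depth.
- hand_in(): hands the job in, once; it reports no verdict.
Trained networks look in the newest picture that a camera, given by its name, has taken for a name from the list of things; names that differ only in an ending like _2 or _b are one class to them, and where a whole thing is asked for, a point or a joint stands for the part that bears it (a point fixed in the world has none). Each returns a list of dicts, best first, with "score" (0 to 1); they miss things now and then, are a little off and sometimes report something else, mostly with a low value. They report only what shows in the picture. A call takes as long as a camera call. They do not tell look-alikes from the thing itself.
- outline_of(camera, thing): "mask" (400x640 bool, what is visible of it).
- landmark_of(camera, thing): "location" ([x, y, z] in m, in world coordinates, good to about 4 mm: a listed point, or the origin of a listed thing).
The state is a dict: "time": time; "qpos": joint angles; "qvel": joint speeds; "joint_efforts": joint torques, N m; "tool_pos": TCP position; "tool_rot": TCP orientation; "force": force on the tool from outside, world axes, zero at the start; "torque": the same for the moment, N m; "opening": opening from 0.0 (shut) to 1.0 (fully open).
Only numpy, scipy, OpenCV 4.12 (cv2) and the standard library are available. Lean on these libraries where they do the work, as an engineer would, in place of code of your own. Each camera call takes 0.05 s, during which the arm holds its last target. There are 200 camera calls.

TASK

Get the beakers ready to travel: stand every glass beaker upright on its own yellow spot in the carrier and set a blue lid on each so that it sits seated and level. When all are capped, turn the middle body of the spoked turnbuckle, over the top towards the beakers, until both rails have drawn in fully home and their green lips cover the lids. Leave the tin, the amber bottle and the grease tube where they are; a lid left over may lie where it is.

Things in the scene. Friction and masses are not known exactly. Their poses are not given: they have to be found in the camera images.
- rack: the beaker carrier, fixed to the worktop: a flat aluminium base plate, 150 mm (its x) by 410 mm (its y), 10 mm thick; origin under its centre, z up. Three yellow spots lie along y at -20, +70 and +160 mm; the turnbuckle crosses it along x at y = -140 mm. A grey sliding rail runs along each long side, and closing it pushes a beaker that it meets towards the middle
- rack_mid (a point): centre of the base plate's top face, 10 mm above the worktop; axes as rack. Beside each spot each rail carries a grey post, 30 mm wide, with a green lip on top, 34 mm wide, 89 to 94 mm above the worktop, overhanging inwards. Lip edges stand 42 mm either side of the middle when open, 20 mm when home
- bay0 (a point): centre of the yellow spot (62 mm across) next to the turnbuckle, on the plate's top face
- bay1 (a point): centre of the middle yellow spot, 90 mm further along the rack's +y
- bay2 (a point): centre of the last yellow spot, 90 mm further still
- turnbuckle_mid (a point): middle of the turnbuckle body, on its axis, 70 mm above the worktop; axes as rack. Steel barrel 26 mm thick, 48 mm long along x, a threaded rod out of each end. Four spokes 8 mm thick, 90 degrees apart, stand out from its middle across the axis, each with a red ball 16 mm across whose centre is 48 mm from the axis. It turns with about 3 N at a ball
- barrel (a joint): turn of the turnbuckle body, rad: 0 rails open, 6.3 end stop, rails fully home (over 6.0 counts). Grows as the top spoke is pushed over towards the beakers (rack +y); both rails draw in 3.5 mm per rad. At q the spokes stand q, q+90, q+180, q+270 degrees (q in degrees) from straight up towards rack +y. Stays where it is left
- rail_front (a joint): inward travel of the rail on the rack's -x side, m: 0 open, 0.022 home. Its bar (14 to 34 mm above the worktop) has its inner face 51 mm from the rack's middle when open, 29 mm when home. At the turnbuckle it has a grey lug 30 mm wide, 86 mm tall, above the bar
- rail_back (a joint): the same for the rail on the rack's +x side, moved by the same turnbuckle
- beaker0: open glass beaker, 52 mm in diameter, 70 mm tall, inside width at least 42 mm, 0.15 kg; origin at the centre of its underside, z up along its axis. May be absent.
- beaker1: open glass beaker, 52 mm in diameter, 70 mm tall, inside width at least 42 mm, 0.15 kg; origin at the centre of its underside, z up along its axis. May be absent.
- beaker2: open glass beaker, 52 mm in diameter, 70 mm tall, inside width at least 42 mm, 0.15 kg; origin at the centre of its underside, z up along its axis. May be absent.
- lid0: blue lid: a round plate 58 mm across and 5 mm thick with a spigot under it, 37 mm across and 10 mm deep, that drops into a beaker, and on top a white knob 22 mm across and 20 mm tall. Origin at the centre of the spigot's underside, z up; plate top 15 mm and knob top 35 mm above the origin. Seated on a beaker its origin lies 60 mm above the beaker's origin. 0.03 kg. There are always three.
- lid1: blue lid: a round plate 58 mm across and 5 mm thick with a spigot under it, 37 mm across and 10 mm deep, that drops into a beaker, and on top a white knob 22 mm across and 20 mm tall. Origin at the centre of the spigot's underside, z up; plate top 15 mm and knob top 35 mm above the origin. Seated on a beaker its origin lies 60 mm above the beaker's origin. 0.03 kg. There are always three.
- lid2: blue lid: a round plate 58 mm across and 5 mm thick with a spigot under it, 37 mm across and 10 mm deep, that drops into a beaker, and on top a white knob 22 mm across and 20 mm tall. Origin at the centre of the spigot's underside, z up; plate top 15 mm and knob top 35 mm above the origin. Seated on a beaker its origin lies 60 mm above the beaker's origin. 0.03 kg. There are always three.
- small_tin: round white tin with a red lid, 64 mm across and 43 mm tall, a bystander; origin at the centre of its underside
- oil_bottle: amber bottle with a black cap, 54 mm across and 124 mm tall, a bystander; origin at the centre of its underside
- grease_tube: lying grease tube with a blue cap, 115 mm long along its y, 35 mm wide, 22 mm tall, a bystander; origin under its middle
Not all that is in view belongs to the job. What is shaped like the beaker0 but pink is not meant.

How it is judged:
By the outcome, as a careful person would: the job done as asked, in the order asked, and still so for the second after the job is handed in, with the robot touching nothing.
Of beaker0, beaker1, beaker2 only 2 to 3 are there at a start; the rules pass over those that are not, and their reading is None.
At some moment in a run one of lid0, lid1, lid2 may be knocked a few centimetres aside while the robot is not near it.
It also fails if it takes over 210 s, if anything falls off the work surface, if the arm or the gripper's body presses on something with over 40 N, if the wrist force passes 120 N, or if a joint passes its speed limit or range.

## Working session

There is one attempt and no reset: what is moved stays moved. The work goes in short steps, Python scripts to look and compute and a shell command to move; the robot and the scene stay as the last step left them, time stands still between calls to the robot, and variables do not carry over. Pictures are saved under pics/ and viewed, on a budget of 14 in all, crops included, one or two more only if the job needs it, and the job is handed in when it is done.

```bash
ls; mkdir -p pics
cat > h.py <<'E'
import numpy as np, cv2
from bench import state, get_image, hand_in, outline_of, landmark_of
def save(cam,name,box=None,s=1):
    im=get_image(cam); c=im["color"]
    if box: c=c[box[1]:box[3],box[0]:box[2]]
    if s!=1: c=cv2.resize(c,None,fx=s,fy=s,interpolation=cv2.INTER_CUBIC)
    cv2.imwrite("pics/"+name,c); return im
def ray(im,u,v,z):
    K=np.array(im["camera_matrix"]);T=np.array(im["extrinsics"])
    d=T[:3,:3]@np.linalg.inv(K)@[u,v,1]; o=T[:3,3]
    return o+d*(z-o[2])/d[2]
def proj(im,p):
    K=np.array(im["camera_matrix"]);T=np.array(im["extrinsics"])
    c=K@(T[:3,:3].T@(np.array(p)-T[:3,3])); return c[:2]/c[2]
E
python3 - <<'E'
from h import *
a=save("top","a.png"); b=save("side","b.png")
for i in (a,b): print(np.round(i["extrinsics"],3).tolist())
for t in ["rack_mid","bay0","bay1","bay2","turnbuckle_mid","beaker0","lid0","small_tin","oil_bottle","grease_tube"]:
  for c in ("top","side"):
    print(t,c,[(round(d["score"],2),np.round(d["location"],3).tolist()) for d in landmark_of(c,t)])
print(state())
E
```

```text
pics
[[-0.011, -0.983, 0.186, 0.355], [-1.0, 0.01, -0.006, 0.043], [0.004, -0.186, -0.983, 1.236], [0.0, 0.0, 0.0, 1.0]]
[[-0.852, -0.311, 0.422, 0.024], [-0.524, 0.494, -0.694, 0.953], [0.008, -0.812, -0.583, 0.82], [0.0, 0.0, 0.0, 1.0]]
rack_mid top [(0.92, [0.606, -0.01, 0.01])]
rack_mid side [(0.96, [0.6, -0.015, 0.01]), (0.51, [0.407, 0.321, 0.002])]
bay0 top [(0.86, [0.603, -0.031, 0.015]), (0.7, [0.614, 0.057, 0.009]), (0.64, [0.63, 0.146, 0.012])]
bay0 side [(0.69, [0.632, 0.146, 0.009]), (0.68, [0.618, 0.062, 0.01]), (0.64, [0.599, -0.029, 0.01])]
bay1 top [(0.86, [0.603, -0.031, 0.015]), (0.7, [0.614, 0.057, 0.009]), (0.64, [0.63, 0.146, 0.012])]
bay1 side [(0.69, [0.632, 0.146, 0.009]), (0.68, [0.618, 0.062, 0.01]), (0.64, [0.599, -0.029, 0.01])]
bay2 top [(0.86, [0.603, -0.031, 0.015]), (0.7, [0.614, 0.057, 0.009]), (0.64, [0.63, 0.146, 0.012])]
bay2 side [(0.69, [0.632, 0.146, 0.009]), (0.68, [0.618, 0.062, 0.01]), (0.64, [0.599, -0.029, 0.01])]
turnbuckle_mid top [(0.97, [0.58, -0.143, 0.073])]
turnbuckle_mid side [(0.68, [0.576, -0.148, 0.074])]
beaker0 top [(0.7, [0.4
[... 807 characters left out ...]
4, [0.377, -0.121, -0.001])]
{'time': 1.1, 'qpos': array([-1.16200694e+00,  2.59974274e-01, -1.38133248e-01,  1.17266890e+00,
       -5.22535520e-06,  1.57078716e+00]), 'qvel': array([ 0.00249297, -0.00041045,  0.00150831, -0.00043663,  0.00101475,
       -0.00261902]), 'joint_efforts': array([ 1.98395105e-04, -4.05626857e+01,  2.54238385e+01,  9.69751709e-04,
        7.88992338e-05,  1.18784905e-05]), 'tool_pos': array([ 0.20867986, -0.4817295 ,  0.23130521]), 'tool_rot': array([ 1.02733611e-05,  9.79183095e-01,  2.02978979e-01, -5.38706676e-07]), 'force': array([-0.36575233,  0.98768755, -0.23749989]), 'torque': array([-0.03770963,  0.04638735, -0.0465546 ]), 'opening': 1.0009616205067762}
```

View pics/a.png

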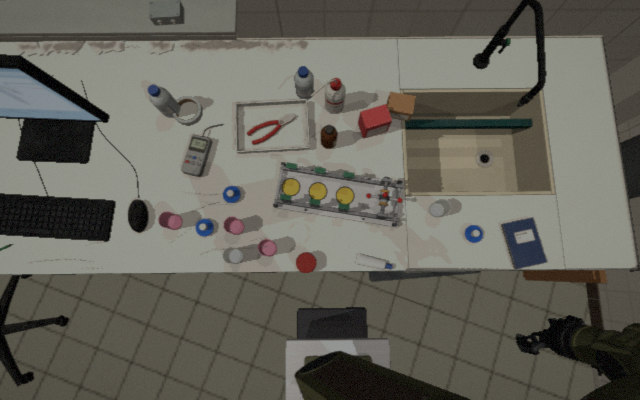

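View pics/b.png

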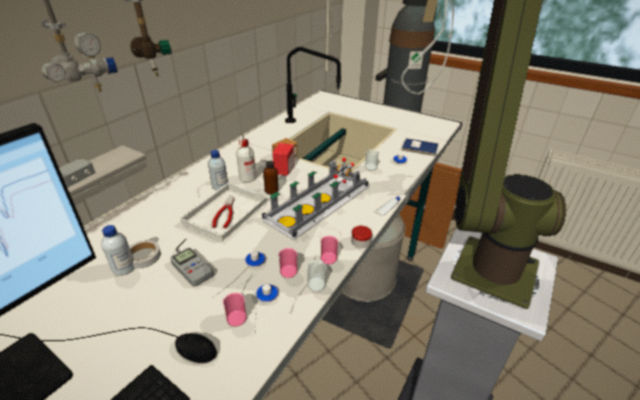

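Run:
```python
from h import *
a=get_image("top")["color"]; b=get_image("side")["color"]
A=cv2.resize(a[170:280,150:350],(800,440),interpolation=3)
cv2.imwrite("pics/c.png",A)
B=np.hstack([cv2.resize(b[230:330,215:345],(520,400),interpolation=3),cv2.resize(b[130:180,350:420],(280,200),interpolation=3).repeat(1,0) if 0 else np.vstack([cv2.resize(b[130:180,350:420],(280,200),interpolation=3),cv2.resize(a[185:255,415:513],(280,200),interpolation=3)])])
cv2.imwrite("pics/d.png",B)
```

```text
(no output)
```

View pics/c.png

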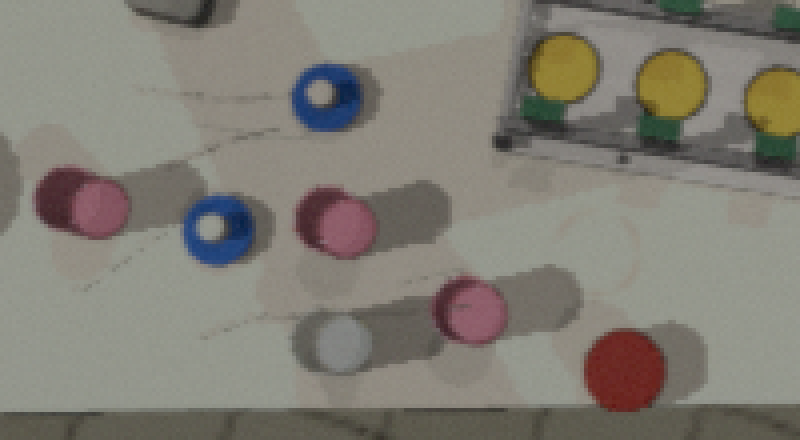

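View pics/d.png

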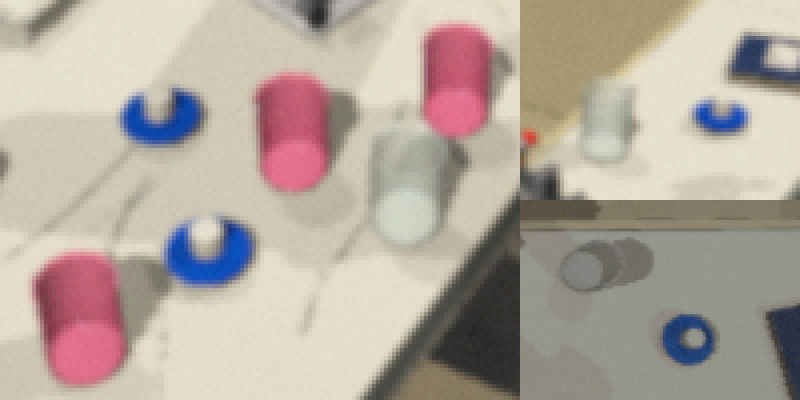

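Two glass beakers stand upright (pale, top-view pixels (235,256) and (437,208)); three are pink look-alikes. Lids lie at (232,194), (204,227) and (474,234), and nothing is on the spots. I'll use bay1 and bay2, clear of the turnbuckle, and start with the right-hand beaker.

```bash
python3 -m jog '[341,154,-60,57,-1, 341,154,-60,57,-1, 341,154,-60,57,-1, 341,154,-60,57,-1, 341,154,-60,57,-1, 341,154,-60,57,-1, 341,154,-60,57,-1, 341,154,-60,57,-1]' 20
```

```text
time: 1.87
tool_pos: [0.5104, -0.3451, 0.1782]
tool_rot: [0.0, 0.762, 0.648, -0.0]
force: [0.3, -0.6, -0.2]
opening: 1.002
```

```bash
python3 -m jog '[39,18,-20,0,-1, 39,18,-20,0,-1, 39,18,-60,0,-1, 39,18,-100,0,-1, 39,18,-130,0,-1, 39,18,-156,0,-1, 39,18,-156,0,-1, 39,18,-156,0,-1]' 20; python3 -m jog '[0,0,0,0,0.5, 0,0,0,0,0.5, 0,0,0,0,0.5, 0,0,0,0,0.5, 0,0,0,0,0.5, 0,0,0,0,0.5, 0,0,0,0,0.5, 0,0,0,0,0.5]' 20
```

```text
time: 2.53
tool_pos: [0.546, -0.3276, 0.0212]
tool_rot: [-0.002, 0.764, 0.645, -0.001]
force: [0.4, -1.4, 1.2]
opening: 1.002
time: 3.2
tool_pos: [0.5494, -0.3294, 0.0251]
tool_rot: [0.002, 0.764, 0.646, 0.001]
force: [-0.1, -0.7, 7.1]
opening: 0.602
```

```bash
python3 -m jog '[0,0,0,0,-1, 0,0,0,0,-1, 0,0,0,0,-1, 0,0,0,0,-1, 0,0,0,7,-1, 0,0,0,14,-1, 0,0,0,21,-1, 0,0,0,28,-1]' 20; python3 -m jog '[0,0,0,62,-1, 0,0,0,62,-1, 0,0,0,62,-1, 0,0,0,62,-1, 0,0,0,62,-1, 0,0,0,62,-1, 0,0,0,62,-1, 0,0,0,62,-1]'; python3 -m jog '[0,0,0,5,-1, 0,0,0,5,0.5, 0,0,0,5,0.5, 0,0,0,5,0.5, 0,0,0,5,0.5, 0,0,0,5,0.5, 0,0,0,5,0.5, 0,0,0,5,0.5]' 20
```

```text
time: 3.87
tool_pos: [0.5474, -0.3281, 0.0222]
tool_rot: [-0.0, 0.582, 0.813, -0.0]
force: [0.1, -0.6, 0.2]
opening: 1.001
time: 4.53
tool_pos: [0.5474, -0.3281, 0.0222]
tool_rot: [-0.0, 0.121, 0.993, 0.0]
force: [1.0, -0.1, 0.5]
opening: 0.999
time: 5.2
tool_pos: [0.5476, -0.3283, 0.0225]
tool_rot: [-0.0, 0.081, 0.997, -0.0]
force: [0.1, -0.7, 0.1]
opening: 0.599
```

```bash
cat > bays.py <<'E'
from h import *
for c in ("top","side"):
    im=get_image(c); hsv=cv2.cvtColor(im["color"],cv2.COLOR_BGR2HSV)
    m=cv2.inRange(hsv,(20,120,60),(35,255,255)); n,l,s,ce=cv2.connectedComponentsWithStats(m)
    K=im["camera_matrix"];T=np.array(im["extrinsics"])
    for i in range(1,n):
        if s[i,4]>60:
            cs,_=cv2.findContours((l==i).astype('uint8'),0,1); h=cv2.convexHull(cs[0]).reshape(-1,2)
            w=np.array([ray(im,u,v,0.010)[:2] for u,v in h]); (cx,cy),r=cv2.minEnclosingCircle(w.astype('float32'))
            print(c,s[i,4],"centroid",np.round(ray(im,*ce[i],0.010)[:2],4),"circ",round(cx,4),round(cy,4),"d",round(2*r,4))
E
python3 bays.py
```

```text
top 225 centroid [0.6313 0.147 ] circ 0.6315 0.1465 d 0.0573
top 222 centroid [0.6163 0.0578] circ 0.6163 0.0578 d 0.0559
top 225 centroid [ 0.6009 -0.0315] circ 0.6009 -0.0313 d 0.0567
side 128 centroid [ 1.1815 -3.71  ] circ 1.1875 -3.7543 d 1.5663
side 141 centroid [ 0.9861 -3.5494] circ 0.9827 -3.6064 d 2.0583
side 117 centroid [ 0.765  -2.4725] circ 0.7894 -2.5565 d 0.9929
side 80 centroid [ 0.5692 -1.8767] circ 0.5804 -1.8675 d 0.4403
side 65 centroid [ 0.4833 -1.9134] circ 0.5078 -1.9263 d 0.4235
side 96 centroid [ 0.1193 -0.6897] circ 0.114 -0.6963 d 0.2544
side 330 centroid [ 0.1002 -0.464 ] circ 0.104 -0.4976 d 0.5231
side 79 centroid [ 0.5907 -0.0322] circ 0.5975 -0.031 d 0.0565
side 104 centroid [0.6091 0.0563] circ 0.6139 0.0593 d 0.0582
side 105 centroid [-0.0628 -0.2392] circ -0.0583 -0.2351 d 0.1819
side 140 centroid [0.6284 0.145 ] circ 0.6294 0.1476 d 0.059
```

```bash
python3 -m jog '[0,0,20,0,0.5, 0,0,50,0,0.5, 0,0,90,0,0.5, 0,0,130,0,0.5, 0,0,165,0,0.5, 0,0,165,0,0.5, 0,0,165,0,0.5, 0,0,165,0,0.5]' 20
```

```text
time: 5.97
tool_pos: [0.5471, -0.3278, 0.1866]
tool_rot: [-0.001, 0.081, 0.997, 0.0]
force: [-0.1, 0.6, -0.7]
opening: 0.599
```

```bash
python3 -m jog '[7,40,0,0,0.5, 14,80,0,0,0.5, 21,120,0,0,0.5, 28,160,0,0,0.5, 35,200,0,0,0.5, 42,240,0,0,0.5, 49,280,0,0,0.5, 56,320,0,0,0.5]'; python3 -m jog '[6,33,0,0,0.5, 13,66,0,0,0.5, 13,66,-20,0,0.5, 13,66,-50,0,0.5, 13,66,-80,0,0.5, 13,66,-110,0,0.5, 13,66,-135,0,0.5, 13,66,-135,0,0.5]'
```

```text
time: 6.63
tool_pos: [0.6017, -0.0062, 0.1846]
tool_rot: [-0.003, 0.081, 0.997, -0.0]
force: [0.4, 0.3, -0.5]
opening: 0.598
time: 7.3
tool_pos: [0.6094, 0.0572, 0.0443]
tool_rot: [-0.008, 0.081, 0.997, -0.001]
force: [-1.0, -0.4, -1.2]
opening: 0.6
```

```bash
python3 -m jog '[0,0,0,0,0.5, 0,0,0,0,0.5, 0,0,0,0,0.5, 0,0,0,0,0.5, 0,0,0,0,0.5, 0,0,0,0,0.5, 0,0,0,0,0.5, 0,0,0,0,0.5]'
```

```text
time: 7.97
tool_pos: [0.6169, 0.0578, 0.053]
tool_rot: [0.0, 0.081, 0.997, 0.0]
force: [-0.1, -0.7, -1.5]
opening: 0.601
```

```bash
python3 -m jog '[-1,0,-6,0,0.5, -1,0,-12,0,0.5, -1,0,-16,0,0.5, -1,0,-18,0,0.5, -1,0,-19,0,0.5, -1,0,-20,0,0.5, -1,0,-20,0,0.5, -1,0,-20,0,0.5]'
```

```text
time: 8.63
tool_pos: [0.616, 0.0578, 0.0327]
tool_rot: [0.0, 0.081, 0.997, 0.0]
force: [-0.5, -0.0, -1.1]
opening: 0.596
```

```bash
python3 -m jog '[0,0,-1,0,0.5, 0,0,-1,0,0.5, 0,0,-1,0,-0.6, 0,0,-1,0,-0.6, 0,0,-1,0,-0.6, 0,0,-1,0,-0.6, 0,0,20,0,-0.6, 0,0,50,0,-0.6]'; python3 -m jog '[0,0,90,-30,-1, 0,0,130,-60,-1, 0,0,130,-60,-1, 0,0,130,-60,-1, 0,0,130,-60,-1, 0,0,130,-60,-1, 0,0,130,-30,-1, 0,0,130,-30,-1]'
python3 - <<'E'
from h import *
for t in ["beaker0","lid0"]:
  for c in ("top","side"):
    print(t,c,[(round(d["score"],2),np.round(d["location"],3).tolist()) for d in (get_image(c),landmark_of(c,t))[1]])
E
```

```text
time: 9.3
tool_pos: [0.6126, 0.0575, 0.0797]
tool_rot: [-0.004, 0.081, 0.997, -0.001]
force: [-0.3, 0.2, 0.0]
opening: 0.805
time: 9.97
tool_pos: [0.6157, 0.0578, 0.2126]
tool_rot: [0.0, 0.334, 0.943, 0.0]
force: [0.2, -1.1, -0.5]
opening: 0.999
beaker0 top [(0.73, [0.516, 0.528, 0.003]), (0.67, [0.428, 0.219, -0.001]), (0.64, [0.407, 0.322, 0.0]), (0.61, [0.502, 0.326, -0.0])]
beaker0 side [(0.89, [0.406, 0.322, 0.003]), (0.83, [0.524, 0.521, 0.001]), (0.8, [0.501, 0.323, 0.003]), (0.76, [0.617, 0.056, 0.013]), (0.72, [0.431, 0.209, -0.001])]
lid0 top [(0.66, [0.607, 0.342, -0.001]), (0.61, [0.471, -0.439, -0.0]), (0.57, [0.502, 0.425, -0.003])]
lid0 side [(0.72, [0.499, 0.422, 0.004]), (0.67, [0.468, -0.444, 0.006]), (0.5, [0.605, 0.34, -0.003])]
```

```bash
python3 -m jog '[-25,32,0,0,-1, -50,64,0,0,-1, -75,96,0,0,-1, -100,128,0,0,-1, -125,160,0,0,-1, -150,192,0,0,-1, -180,228,0,0,-1, -208,264,0,0,-1]'; python3 -m jog '[0,0,0,0,-1, 0,0,0,0,-1, 0,0,-40,0,-1, 0,0,-70,0,-1, 0,0,-100,0,-1, 0,0,-100,0,-1, 0,0,-100,0,-1, 0,0,-100,0,-1]'
```

```text
time: 11.03
tool_pos: [0.4118, 0.3157, 0.2128]
tool_rot: [0.0, 0.337, 0.942, 0.0]
force: [0.1, 0.7, -0.1]
opening: 1.003
time: 11.7
tool_pos: [0.4148, 0.3144, 0.1138]
tool_rot: [0.001, 0.337, 0.942, 0.001]
force: [-0.5, -0.0, 0.3]
opening: 1.0
```

```bash
python3 -m jog '[-7,7,0,0,-1, -7,7,0,0,-1, -7,7,-30,0,-1, -7,7,-60,0,-1, -7,7,-80,0,-1, -7,7,-91,0,-1, -7,7,-91,0,-1, -7,7,-91,0,-1]'; python3 -m jog '[0,0,0,0,0.5, 0,0,0,0,0.5, 0,0,0,0,0.5, 0,0,0,0,0.5, 0,0,0,0,0.5, 0,0,0,0,0.5, 0,0,0,0,0.5, 0,0,0,0,0.5]' 20
```

```text
time: 12.37
tool_pos: [0.4065, 0.322, 0.0222]
tool_rot: [0.0, 0.336, 0.942, 0.0]
force: [-0.0, -0.2, 0.1]
opening: 0.997
time: 13.03
tool_pos: [0.4072, 0.3223, 0.023]
tool_rot: [0.001, 0.336, 0.942, 0.001]
force: [-0.8, -0.9, 6.8]
opening: 0.596
```

```bash
python3 -m jog '[0,0,0,0,-1, 0,0,0,0,-1, 0,0,0,0,-1, 0,0,0,0,-1, 0,0,0,7,-1, 0,0,0,14,-1, 0,0,0,21,-1, 0,0,0,28,-1]' 20; python3 -m jog '[0,0,0,62,-1, 0,0,0,62,-1, 0,0,0,62,-1, 0,0,0,62,-1, 0,0,0,62,-1, 0,0,0,62,-1, 0,0,0,62,-1, 0,0,0,62,-1]'; python3 -m jog '[0,0,0,5,-1, 0,0,0,5,0.5, 0,0,0,5,0.5, 0,0,0,5,0.5, 0,0,0,5,0.5, 0,0,0,5,0.5, 0,0,0,5,0.5, 0,0,0,5,0.5]' 20
```

```text
time: 13.7
tool_pos: [0.4061, 0.3214, 0.0213]
tool_rot: [-0.0, 0.095, 0.995, -0.0]
force: [-0.4, -0.4, 0.6]
opening: 1.001
time: 14.37
tool_pos: [0.4061, 0.3214, 0.0213]
tool_rot: [-0.0, -0.394, 0.919, -0.0]
force: [1.0, -0.4, 0.2]
opening: 1.002
time: 15.03
tool_pos: [0.4064, 0.3215, 0.0216]
tool_rot: [0.0, -0.43, 0.903, -0.0]
force: [1.1, -0.5, 1.2]
opening: 0.598
```

```bash
python3 -m jog '[0,0,30,0,0.5, 0,0,70,0,0.5, 0,0,110,0,0.5, 0,0,145,-7,0.5, 20,-16,145,-14,0.5, 50,-39,145,-21,0.5, 80,-62,145,-28,0.5, 110,-85,145,-35,0.5]'; python3 -m jog '[28,-22,0,-7,0.5, 56,-44,0,-14,0.5, 84,-66,0,-20,0.5, 115,-90,0,-26,0.5, 115,-90,0,-26,0.5, 115,-90,0,-26,0.5, 115,-90,0,-26,0.5, 115,-90,0,-26,0.5]'
```

```text
time: 15.7
tool_pos: [0.5168, 0.2359, 0.1666]
tool_rot: [-0.0, -0.137, 0.991, 0.0]
force: [1.4, 0.8, -2.6]
opening: 0.598
time: 16.37
tool_pos: [0.6299, 0.1472, 0.166]
tool_rot: [-0.001, 0.086, 0.996, -0.0]
force: [-0.0, -0.6, -1.5]
opening: 0.599
```

```bash
python3 -m jog '[1,0,-25,0,0.5, 1,0,-50,0,0.5, 1,0,-75,0,0.5, 1,0,-95,0,0.5, 1,0,-110,0,0.5, 1,0,-115,0,0.5, 1,0,-115,0,0.5, 1,0,-115,0,0.5]'; python3 -m jog '[0,0,-8,0,0.5, 0,0,-14,0,0.5, 0,0,-17,0,0.5, 0,0,-18,0,0.5, 0,0,-19,0,0.5, 0,0,-19,0,0.5, 0,0,-19,0,0.5, 0,0,-19,0,0.5]'
```

```text
time: 17.03
tool_pos: [0.632, 0.1474, 0.0522]
tool_rot: [0.0, 0.086, 0.996, 0.0]
force: [-0.2, -0.3, -0.9]
opening: 0.599
time: 17.7
tool_pos: [0.6325, 0.1465, 0.0327]
tool_rot: [0.0, 0.087, 0.996, 0.0]
force: [-0.9, 0.3, -1.4]
opening: 0.597
```

```bash
python3 -m jog '[-1,0,-1,0,0.5, -1,0,-2,0,0.5, -1,0,-2,0,0.5, -1,0,-2,0,0.5, -1,0,-2,0,-0.6, -1,0,-2,0,-0.6, -1,0,-2,0,-0.6, -1,0,-2,0,-0.6]'; python3 -m jog '[0,0,20,0,-0.6, 0,0,60,0,-0.6, 0,0,100,0,0, 0,0,130,0,0, 0,0,130,0,0, 0,0,130,0,0, 0,0,130,0,0, 0,0,130,0,0]'
python3 - <<'E'
from h import *
for t in ["beaker0","lid0"]:
  for c in ("top","side"):
    im=save(c,"e_%s.png"%c)
    print(t,c,[(round(d["score"],2),np.round(d["location"],3).tolist()) for d in landmark_of(c,t)])
E
```

```text
time: 18.37
tool_pos: [0.631, 0.1466, 0.0302]
tool_rot: [-0.0, 0.087, 0.996, -0.0]
force: [0.2, -1.1, -0.4]
opening: 0.802
time: 19.03
tool_pos: [0.63, 0.1463, 0.1587]
tool_rot: [-0.002, 0.087, 0.996, -0.001]
force: [-0.7, 0.7, -1.0]
opening: 0.5
beaker0 top [(0.77, [0.515, 0.526, 0.004]), (0.61, [0.621, 0.052, 0.008]), (0.58, [0.502, 0.324, 0.001]), (0.18, [0.606, -0.013, -0.004])]
beaker0 side [(0.91, [0.498, 0.325, 0.002]), (0.74, [0.526, 0.521, -0.0]), (0.7, [0.632, 0.144, 0.015]), (0.65, [0.615, 0.058, 0.011]), (0.58, [0.431, 0.213, 0.0]), (0.42, [0.39, 0.094, 0.001])]
lid0 top [(0.72, [0.607, 0.34, -0.002]), (0.67, [0.472, -0.435, 0.003])]
lid0 side [(0.78, [0.606, 0.342, 0.001]), (0.52, [0.5, 0.422, 0.001]), (0.44, [0.469, -0.441, 0.002])]
```

```bash
python3 -m jog '[-5,39,0,7,0, -10,78,0,14,0, -15,117,0,21,0, -20,156,0,28,0, -25,194,0,35,0, -25,194,0,42,0, -25,194,0,49,0, -25,194,-20,56,0]'; python3 -m jog '[0,0,-30,34,0, 0,0,-60,34,0, 0,0,-80,34,0, 0,0,-90,34,0, 0,0,-90,34,0, 0,0,-90,34,0, 0,0,-90,34,0, 0,0,-90,34,0]'
```

```text
time: 20.1
tool_pos: [0.6084, 0.3433, 0.1443]
tool_rot: [0.004, -0.395, 0.919, 0.0]
force: [1.0, -0.3, 0.2]
opening: 0.503
time: 20.77
tool_pos: [0.6069, 0.3408, 0.0512]
tool_rot: [0.001, -0.642, 0.767, -0.0]
force: [-0.5, -0.7, 0.8]
opening: 0.502
```

```bash
python3 -m jog '[0,0,-12,0,0, 0,0,-24,0,0, 0,0,-32,0,0, 0,0,-32,0,0, 0,0,-32,0,0, 0,0,-32,0,0, 0,0,-32,0,0, 0,0,-32,0,0]'; python3 -m jog '[0,0,0,0,1, 0,0,0,0,1, 0,0,0,0,1, 0,0,0,0,1, 0,0,0,0,1, 0,0,0,0,1, 0,0,0,0,1, 0,0,0,0,1]' 20;  python3 -m jog '[0,0,0,0,0, 0,0,0,0,0, 0,0,0,0,0, 0,0,0,-7,0, 0,0,0,-14,0, 0,0,0,-21,0, 0,0,0,-28,0, 0,0,0,-35,0]' 20
```

```text
time: 21.43
tool_pos: [0.6067, 0.3408, 0.0191]
tool_rot: [0.001, -0.643, 0.766, -0.0]
force: [0.3, -0.6, -0.1]
opening: 0.501
time: 22.1
tool_pos: [0.6066, 0.3407, 0.0191]
tool_rot: [0.0, -0.643, 0.766, -0.0]
force: [-0.9, -1.0, 5.7]
opening: 0.246
time: 22.77
tool_pos: [0.6059, 0.3403, 0.0179]
tool_rot: [-0.001, -0.38, 0.925, -0.0]
force: [-0.3, 1.5, 0.1]
opening: 0.499
```

```bash
python3 -m jog '[0,0,0,-55,0, 0,0,0,-55,0, 0,0,0,-55,0, 0,0,0,-55,0, 0,0,0,-55,0, 0,0,0,-55,0, 0,0,0,-55,0, 0,0,0,-55,0]'; python3 -m jog '[0,0,1,0,1, 0,0,1,0,1, 0,0,1,0,1, 0,0,1,0,1, 0,0,1,0,1, 0,0,1,0,1, 0,0,1,0,1, 0,0,1,0,1]' 20;  python3 -m jog '[0,0,20,0,1, 0,0,60,0,1, 0,0,100,0,1, 0,0,130,0,1, 0,0,130,0,1, 0,0,130,0,1, 0,0,130,0,1, 0,0,130,0,1]' 20
```

```text
time: 23.43
tool_pos: [0.6059, 0.3403, 0.0179]
tool_rot: [-0.0, 0.09, 0.996, -0.0]
force: [0.7, -0.4, 0.8]
opening: 0.501
time: 24.1
tool_pos: [0.6062, 0.3405, 0.0195]
tool_rot: [-0.0, 0.087, 0.996, -0.0]
force: [0.4, 0.4, -0.5]
opening: 0.247
time: 24.77
tool_pos: [0.605, 0.3399, 0.1475]
tool_rot: [-0.002, 0.087, 0.996, -0.001]
force: [0.8, -0.1, -1.1]
opening: 0.249
```

```bash
python3 -m jog '[4,-33,0,0,1, 9,-66,0,0,1, 13,-99,0,0,1, 17,-132,0,0,1, 21,-165,0,0,1, 25,-194,0,0,1, 25,-194,-10,0,1, 25,-194,-25,0,1]'; python3 -m jog '[0,0,0,0,1, 0,0,0,0,1, 0,0,0,0,1, 0,0,0,0,1, 0,0,0,0,1, 0,0,0,0,1, 0,0,0,0,1, 0,0,0,0,1]'; python3 -c "
from h import *
save('side','f.png',(230,150,380,240),5)"
```

```text
time: 25.43
tool_pos: [0.6316, 0.1445, 0.1239]
tool_rot: [0.0, 0.089, 0.996, 0.0]
force: [0.6, 0.5, -0.1]
opening: 0.25
time: 26.1
tool_pos: [0.6314, 0.1468, 0.1249]
tool_rot: [0.0, 0.087, 0.996, 0.0]
force: [0.8, 0.0, -0.1]
opening: 0.245
```

View pics/f.png

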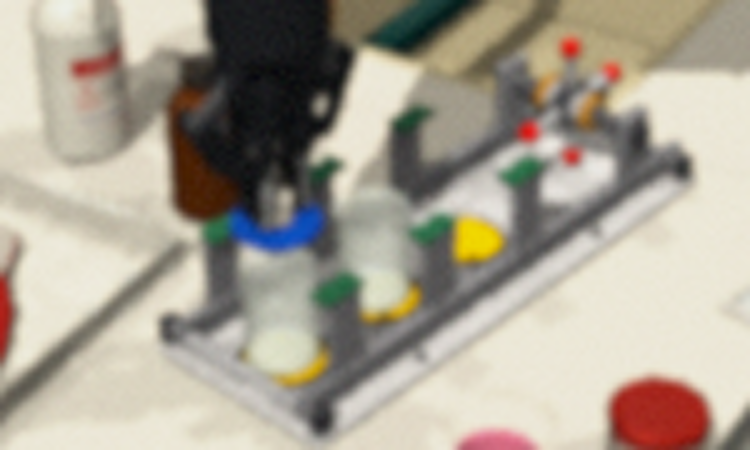

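The picture shows the lid (278,228 in the crop) centred over the bay2 beaker, with both beakers upright on their spots. Lowering it now.

```bash
python3 -m jog '[0,0,-8,0,1, 0,0,-16,0,1, 0,0,-22,0,1, 0,0,-26,0,1, 0,0,-29,0,1, 0,0,-31,0,1, 0,0,-32,0,1, 0,0,-33,0,1]'; python3 -m jog '[0,0,0,0,1, 0,0,-1,0,1, 0,0,-1,0,1, 0,0,-2,0,1, 0,0,-2,0,1, 0,0,-2,0,1, 0,0,-2,0,1, 0,0,-2,0,1]'
```

```text
time: 26.82
tool_pos: [0.6314, 0.1465, 0.0915]
tool_rot: [0.0, 0.087, 0.996, 0.0]
force: [0.1, 0.4, -0.2]
opening: 0.246
time: 27.48
tool_pos: [0.6313, 0.1466, 0.0896]
tool_rot: [0.0, 0.087, 0.996, 0.0]
force: [-0.2, 0.6, -0.1]
opening: 0.249
```

```bash
python3 -m jog '[0,0,-1,0,1, 0,0,-1,0,1, 0,0,-1,0,0, 0,0,-1,0,0, 0,0,-1,0,0, 0,0,-1,0,0, 0,0,10,0,0, 0,0,30,0,0]'; python3 -m jog '[0,0,40,0,0, 0,0,70,0,0, 0,0,70,0,0, -40,0,70,0,0, -80,0,70,0,0, -80,0,70,0,0, -80,0,70,0,0, -80,0,70,0,0]'
python3 - <<'E'
from h import *
for c in ("top","side"):
    im=get_image(c)
    print(c,[(round(d["score"],2),np.round(d["location"],3).tolist()) for d in landmark_of(c,"lid0")])
E
```

```text
time: 28.15
tool_pos: [0.6292, 0.146, 0.1177]
tool_rot: [-0.003, 0.087, 0.996, -0.001]
force: [0.1, 0.1, 0.7]
opening: 0.5
time: 28.82
tool_pos: [0.5518, 0.1467, 0.1905]
tool_rot: [0.001, 0.087, 0.996, 0.0]
force: [0.6, -0.5, -0.1]
opening: 0.505
top [(0.76, [0.498, 0.426, 0.002]), (0.6, [0.631, 0.143, 0.069]), (0.52, [0.472, -0.438, 0.002])]
side [(0.52, [0.473, -0.44, 0.005]), (0.47, [0.632, 0.149, 0.07])]
```

```bash
python3 -m jog '[-6,34,0,7,0, -13,68,0,14,0, -19,102,0,21,0, -26,136,0,28,0, -33,172,0,35,0, -39,207,0,42,0, -46,242,0,49,0, -52,276,0,56,0]'; python3 -m jog '[0,0,-30,34,0, 0,0,-60,34,0, 0,0,-90,34,0, 0,0,-120,34,0, 0,0,-140,34,0, 0,0,-140,34,0, 0,0,-140,34,0, 0,0,-140,34,0]'
```

```text
time: 29.68
tool_pos: [0.4996, 0.4249, 0.1895]
tool_rot: [0.0, -0.394, 0.919, 0.0]
force: [1.5, -0.7, -0.8]
opening: 0.498
time: 30.35
tool_pos: [0.5007, 0.4235, 0.0508]
tool_rot: [0.001, -0.642, 0.767, 0.0]
force: [0.4, -0.0, -0.5]
opening: 0.501
```

```bash
python3 -m jog '[-1,-1,-12,0,0, -1,-1,-24,0,0, -1,-1,-31,0,0, -1,-1,-31,0,0, -1,-1,-31,0,0, -1,-1,-31,0,0, -1,-1,-31,0,0, -1,-1,-31,0,0]'; python3 -m jog '[0,0,0,0,1, 0,0,0,0,1, 0,0,0,0,1, 0,0,0,0,1, 0,0,0,0,1, 0,0,0,0,1, 0,0,0,0,1, 0,0,0,0,1]' 20;  python3 -m jog '[0,0,0,0,0, 0,0,0,0,0, 0,0,0,0,0, 0,0,0,-7,0, 0,0,0,-14,0, 0,0,0,-21,0, 0,0,0,-28,0, 0,0,0,-35,0]' 20
```

```text
time: 31.02
tool_pos: [0.4988, 0.422, 0.0194]
tool_rot: [0.001, -0.643, 0.766, 0.0]
force: [0.2, -0.2, -0.4]
opening: 0.504
time: 31.68
tool_pos: [0.4984, 0.4217, 0.0189]
tool_rot: [0.0, -0.643, 0.766, 0.0]
force: [-1.4, -0.3, 5.1]
opening: 0.246
time: 32.35
tool_pos: [0.498, 0.4213, 0.018]
tool_rot: [-0.0, -0.38, 0.925, -0.0]
force: [0.1, 0.3, 0.1]
opening: 0.498
```

```bash
python3 -m jog '[0,0,0,-55,0, 0,0,0,-55,0, 0,0,0,-55,0, 0,0,0,-55,0, 0,0,0,-55,0, 0,0,0,-55,0, 0,0,0,-55,0, 0,0,0,-55,0]'; python3 -m jog '[0,0,1,0,1, 0,0,1,0,1, 0,0,1,0,1, 0,0,1,0,1, 0,0,1,0,1, 0,0,1,0,1, 0,0,1,0,1, 0,0,1,0,1]' 20;  python3 -m jog '[0,0,20,0,1, 0,0,60,0,1, 0,0,100,0,1, 0,0,140,0,1, 0,0,140,0,1, 0,0,140,0,1, 0,0,140,0,1, 0,0,140,0,1]' 20
```

```text
time: 33.02
tool_pos: [0.498, 0.4213, 0.018]
tool_rot: [-0.0, 0.09, 0.996, -0.0]
force: [-0.2, -0.1, 0.3]
opening: 0.499
time: 33.68
tool_pos: [0.4982, 0.4215, 0.0194]
tool_rot: [-0.0, 0.087, 0.996, -0.0]
force: [-0.9, 0.3, -0.8]
opening: 0.246
time: 34.35
tool_pos: [0.4973, 0.4207, 0.1578]
tool_rot: [-0.001, 0.087, 0.996, -0.001]
force: [-1.6, -1.1, -0.8]
opening: 0.242
```

```bash
python3 -m jog '[12,-36,0,0,1, 24,-72,0,0,1, 35,-108,0,0,1, 47,-144,0,0,1, 59,-180,0,0,1, 70,-216,0,0,1, 82,-252,0,0,1, 94,-288,0,0,1]'; python3 -m jog '[10,-35,0,0,1, 24,-75,0,0,1, 24,-75,0,0,1, 24,-75,-20,0,1, 24,-75,-35,0,1, 24,-75,-35,0,1, 24,-75,-35,0,1, 24,-75,-35,0,1]';  python3 -m jog '[0,0,0,0,1, 0,0,0,0,1, 0,0,0,0,1, 0,0,0,0,1, 0,0,0,0,1, 0,0,0,0,1, 0,0,0,0,1, 0,0,0,0,1]'
```

```text
time: 35.02
tool_pos: [0.5911, 0.1315, 0.1573]
tool_rot: [-0.002, 0.087, 0.996, -0.001]
force: [1.4, -0.0, -1.0]
opening: 0.247
time: 35.68
tool_pos: [0.6159, 0.0588, 0.1241]
tool_rot: [-0.001, 0.087, 0.996, -0.0]
force: [0.7, -0.7, -1.0]
opening: 0.246
time: 36.35
tool_pos: [0.6163, 0.0585, 0.1246]
tool_rot: [0.0, 0.087, 0.996, -0.0]
force: [0.4, 0.0, -0.8]
opening: 0.243
```

```bash
python3 -m jog '[0,-1,-8,0,1, 0,-1,-16,0,1, 0,-1,-22,0,1, 0,-1,-26,0,1, 0,-1,-29,0,1, 0,-1,-31,0,1, 0,-1,-32,0,1, 0,-1,-33,0,1]'; python3 -m jog '[0,0,0,0,1, 0,0,-1,0,1, 0,0,-1,0,1, 0,0,-2,0,1, 0,0,-2,0,1, 0,0,-2,0,1, 0,0,-2,0,1, 0,0,-2,0,1]'
```

```text
time: 37.02
tool_pos: [0.6164, 0.0576, 0.0915]
tool_rot: [0.0, 0.087, 0.996, 0.0]
force: [0.3, -0.2, -0.2]
opening: 0.245
time: 37.68
tool_pos: [0.6163, 0.0575, 0.0896]
tool_rot: [0.0, 0.087, 0.996, -0.0]
force: [0.2, -1.4, -1.2]
opening: 0.242
```

```bash
python3 -m jog '[0,0,-1,0,1, 0,0,-1,0,1, 0,0,-1,0,0, 0,0,-1,0,0, 0,0,-1,0,0, 0,0,-1,0,0, 0,0,10,0,0, 0,0,30,0,0]'; python3 -m jog '[0,0,40,0,0, 0,0,80,0,0, 0,0,110,0,1, -40,0,110,0,1, -80,0,110,0,1, -120,0,110,0,1, -140,0,110,0,1, -140,0,110,0,1]'
python3 - <<'E'
from h import *
for c in ("top","side"):
    for t in ("lid0","beaker0","turnbuckle_mid"):
        im=get_image(c)
        print(c,t,[(round(d["score"],2),np.round(d["location"],3).tolist()) for d in landmark_of(c,t)])
b=get_image("side")["color"][150:240,230:380]; a=get_image("top")["color"][155:230,270:410]
cv2.imwrite("pics/g.png",np.vstack([cv2.resize(b,(500,300),interpolation=3),cv2.resize(a,(500,268),interpolation=3)]))
E
```

```text
time: 38.35
tool_pos: [0.6141, 0.0573, 0.1178]
tool_rot: [-0.003, 0.087, 0.996, -0.001]
force: [-0.0, 1.0, -0.1]
opening: 0.498
time: 39.02
tool_pos: [0.471, 0.0573, 0.2305]
tool_rot: [-0.001, 0.087, 0.996, -0.0]
force: [0.3, -0.3, -0.1]
opening: 0.001
top lid0 [(0.73, [0.474, -0.436, 0.002])]
top beaker0 [(0.72, [0.516, 0.527, 0.002]), (0.65, [0.498, 0.326, 0.0]), (0.65, [0.429, 0.219, -0.001])]
top turnbuckle_mid [(0.49, [0.79, 0.025, 0.001])]
side lid0 [(0.64, [0.63, 0.147, 0.069]), (0.62, [0.617, 0.058, 0.07]), (0.56, [0.472, -0.442, 0.003])]
side beaker0 [(0.93, [0.523, 0.522, -0.0]), (0.71, [0.5, 0.321, -0.0]), (0.6, [0.432, 0.212, -0.002]), (0.54, [0.634, 0.144, 0.015]), (0.46, [0.617, 0.059, 0.011])]
side turnbuckle_mid [(0.77, [0.575, -0.147, 0.071]), (0.55, [0.603, -0.012, 0.007])]
```

View pics/g.png

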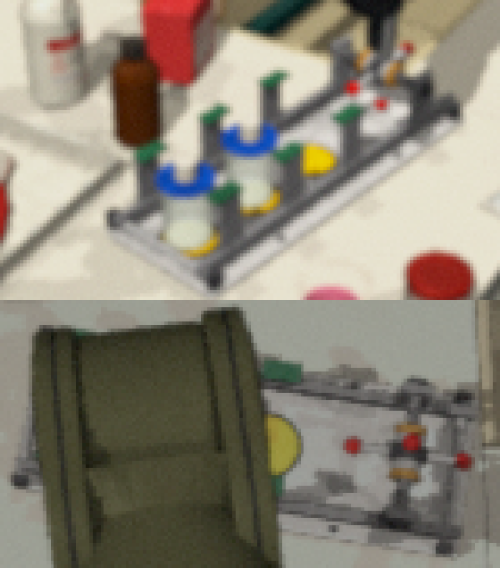

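Both lids sit level on their beakers (crop (183,185) and (248,142)), and the side network puts them at 0.069 and 0.070 m, as seated. Moving on to the turnbuckle: shut fingers will push the top ball from the -y side.

```bash
python3 -m jog '[12,-32,0,0,1, 24,-64,0,0,1, 36,-96,0,0,1, 48,-128,0,0,1, 60,-160,0,0,1, 72,-192,0,0,1, 84,-222,0,0,1, 96,-250,0,0,1]'; python3 -m jog '[0,0,0,0,1, 0,0,0,0,1, 0,0,-30,0,1, 0,0,-50,0,1, 0,0,-50,0,1, 0,0,-50,0,1, 0,0,-50,0,1, 0,0,-50,0,1]' 60
```

```text
time: 40.38
tool_pos: [0.5726, -0.1945, 0.2294]
tool_rot: [0.0, 0.087, 0.996, -0.0]
force: [0.1, 1.2, 0.7]
opening: 0.001
time: 41.05
tool_pos: [0.5733, -0.1922, 0.1814]
tool_rot: [0.001, 0.087, 0.996, -0.0]
force: [0.1, 0.6, 0.4]
opening: -0.001
```

```bash
python3 -m jog '[0,0,-30,0,1, 0,0,-60,0,1, 0,0,-67,0,1, 2,12,-67,0,1, 4,22,-67,0,1, 5,28,-68,0,1, 6,34,-69,0,1, 7,40,-70,0,1]'; python3 -m jog '[1,6,-2,0,1, 2,10,-5,0,1, 3,15,-9,0,1, 3,19,-14,0,1, 4,23,-18,0,1, 4,25,-22,0,1, 4,26,-25,0,1, 4,26,-25,0,1]'
```

```text
time: 41.72
tool_pos: [0.5814, -0.1527, 0.1122]
tool_rot: [0.002, 0.087, 0.996, -0.001]
force: [0.8, -3.1, 4.0]
opening: 0.002
time: 42.38
tool_pos: [0.5839, -0.1254, 0.0841]
tool_rot: [0.0, 0.087, 0.996, 0.001]
force: [1.4, -0.1, 2.8]
opening: -0.001
```

```bash
python3 -m jog '[0,0,20,0,1, 0,0,50,0,1, 0,0,80,0,1, -6,-35,80,0,1, -13,-74,80,0,1, -13,-74,80,0,1, -13,-74,80,0,1, -13,-74,80,0,1]'; python3 -c "
from h import *
b=save('side','i.png',(310,145,385,205),8)
for p in [(0,48),(48,0)]: pass
e=np.array([.169,.986]);m=np.array([.579,-.148])
hsv=cv2.cvtColor(b['color'],cv2.COLOR_BGR2HSV); r=cv2.inRange(hsv,(0,150,100),(8,255,255))|cv2.inRange(hsv,(172,150,100),(180,255,255))
n,l,s,ce=cv2.connectedComponentsWithStats(r[145:205,310:385])
print([(s[i,4],np.round(ce[i]+[310,145],1).tolist()) for i in range(1,n)])
for q in range(-40,30,5):
  out=[]
  for k in range(4):
    t=np.radians(q+90*k); P=m+e*.048*np.sin(t); out.append(np.round(proj(b,[P[0],P[1],.07+.048*np.cos(t)]),1).tolist())
  print(q,out)
"
```

```text
time: 43.05
tool_pos: [0.5692, -0.1999, 0.1633]
tool_rot: [-0.001, 0.087, 0.996, 0.001]
force: [-0.1, 0.3, 0.3]
opening: 0.001
[(np.int32(10), [347.2, 157.5]), (np.int32(7), [351.3, 168.9]), (np.int32(18), [335.7, 171.0]), (np.int32(4), [340.5, 182.5])]
-40 [[349.5, 158.2], [337.8, 166.7], [338.1, 181.9], [349.4, 173.3]]
-35 [[349.0, 157.9], [337.3, 167.8], [338.7, 182.1], [349.9, 172.3]]
-30 [[348.4, 157.8], [336.9, 168.9], [339.2, 182.2], [350.3, 171.2]]
-25 [[347.8, 157.7], [336.5, 170.0], [339.9, 182.3], [350.7, 170.2]]
-20 [[347.2, 157.7], [336.2, 171.1], [340.5, 182.2], [351.0, 169.2]]
-15 [[346.5, 157.8], [336.0, 172.1], [341.1, 182.0], [351.3, 168.1]]
-10 [[345.8, 158.0], [335.8, 173.2], [341.8, 181.8], [351.5, 167.1]]
-5 [[345.1, 158.3], [335.6, 174.3], [342.5, 181.5], [351.6, 166.1]]
0 [[344.4, 158.7], [335.5, 175.3], [343.2, 181.1], [351.7, 165.1]]
5 [[343.7, 159.1], [335.5, 176.2], [343.9, 180.6], [351.8, 164.1]]
10 [[343.0, 159.7], [335.6, 177.2], [344.6, 180.0], [351.7, 163.2]]
15 [[342.3, 160.4], [335.7, 178.0], [345.3, 179.4], [351.7, 162.4]]
20 [[341.6, 161.1], [335.9, 178.8], [345.9, 178.6], [351.5, 161.6]]
25 [[340.9, 161.9], [336.1, 179.5], [346.6, 177.9], [351.3, 160.8]]
```

View pics/i.png

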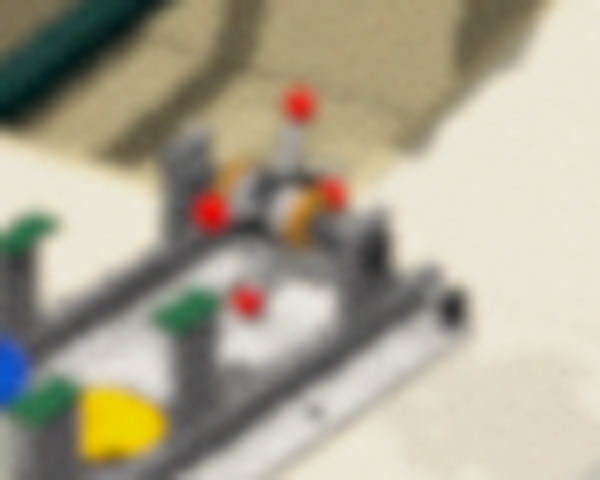

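The projected model fits the four balls at (347,157), (351,169), (336,171) and (340,182) with barrel q = 70°, so the geometry holds. Next strokes are 90° each.

```bash
cat > ang.py <<'E'
from h import *
b=get_image('side'); e=np.array([.169,.986]);m=np.array([.579,-.148])
hsv=cv2.cvtColor(b['color'],cv2.COLOR_BGR2HSV); r=cv2.inRange(hsv,(0,150,100),(8,255,255))|cv2.inRange(hsv,(172,150,100),(180,255,255))
d=cv2.distanceTransform(255-r,cv2.DIST_L2,5); c=[]
for q in np.arange(0,90,1.):
  v=0
  for k in range(4):
    t=np.radians(q+90*k); P=m+e*.048*np.sin(t); u,w=proj(b,[P[0],P[1],.07+.048*np.cos(t)])
    v+=min(cv2.getRectSubPix(d,(1,1),(float(u),float(w)))[0,0],6)
  c.append(v)
print("q mod 90:",np.argsort(c)[:4],np.sort(c)[:2]); print(np.round(state()["tool_pos"],4))
E
python3 -m jog '[0,0,-25,0,1, 0,0,-45,0,1, 0,0,-52,0,1, 0,0,-52,0,1, 1,8,-52,0,1, 3,16,-52,0,1, 4,23,-52,0,1, 5,30,-52,0,1]'; python3 -m jog '[1,6,0,0,1, 2,12,0,0,1, 3,18,-1,0,1, 4,24,-2,0,1, 5,29,-5,0,1, 6,34,-9,0,1, 7,38,-14,0,1, 7,41,-18,0,1]';python3 -m jog '[0,2,-4,0,1, 1,4,-7,0,1, 1,4,-7,0,1, 1,4,-7,0,1, 1,4,-7,0,1, 1,4,10,0,1, 1,4,40,0,1, 1,4,70,0,1]'
```

```text
time: 43.77
tool_pos: [0.5766, -0.172, 0.1157]
tool_rot: [0.002, 0.087, 0.996, -0.003]
force: [-5.7, -5.0, 16.7]
opening: -0.001
time: 44.43
tool_pos: [0.5849, -0.1287, 0.0971]
tool_rot: [0.003, 0.087, 0.996, -0.0]
force: [1.0, -2.3, 3.7]
opening: -0.004
time: 45.1
tool_pos: [0.5808, -0.1252, 0.1632]
tool_rot: [-0.003, 0.087, 0.996, 0.0]
force: [-0.1, -0.3, 0.1]
opening: -0.004
```

```bash
python3 ang.py; python3 -m jog '[-3,-20,10,0,1, -7,-40,10,0,1, -10,-60,10,0,1, -14,-80,10,0,1, -14,-80,10,0,1, -14,-80,10,0,1, -14,-80,10,0,1, -14,-80,10,0,1]';python3 ang.py
```

```text
q mod 90: [70 69 68 71] [0.01758713 0.05334473]
[ 0.585  -0.1261  0.1706]
time: 45.82
tool_pos: [0.569, -0.2046, 0.174]
tool_rot: [-0.001, 0.087, 0.996, 0.0]
force: [0.6, -1.1, -1.0]
opening: 0.002
q mod 90: [70 69 68 71] [0.01851492 0.05334473]
[ 0.5692 -0.2045  0.1742]
```

```bash
python3 -m jog '[1,0,-30,0,1, 1,0,-58,0,1, 1,0,-67,0,1, 1,0,-67,0,1, 2,8,-67,0,1, 4,16,-67,0,1, 5,24,-67,0,1, 6,32,-65,0,1]'; python3 -m jog '[1,6,0,0,1, 2,12,0,0,1, 3,18,-1,0,1, 4,24,-2,0,1, 5,29,-5,0,1, 6,34,-9,0,1, 7,38,-14,0,1, 8,43,-20,0,1]';python3 -m jog '[0,2,-4,0,1, 1,4,-6,0,1, 1,4,-6,0,1, 1,4,-6,0,1, 1,4,-6,0,1, 1,4,10,0,1, 1,4,40,0,1, 1,4,80,0,1]'; python3 -m jog '[-3,-20,0,0,1, -7,-40,0,0,1, -10,-60,0,0,1, -14,-80,0,0,1, -14,-80,0,0,1, -14,-80,0,0,1, -14,-80,0,0,1, -14,-80,0,0,1]'; python3 ang.py
```

```text
time: 46.53
tool_pos: [0.5769, -0.1762, 0.1135]
tool_rot: [0.002, 0.088, 0.996, -0.004]
force: [-4.0, -6.4, 12.0]
opening: 0.0
time: 47.2
tool_pos: [0.5846, -0.1301, 0.0904]
tool_rot: [0.001, 0.087, 0.996, -0.0]
force: [0.9, -0.6, 7.6]
opening: 0.002
time: 47.87
tool_pos: [0.5804, -0.1255, 0.1663]
tool_rot: [-0.005, 0.087, 0.996, 0.001]
force: [0.7, -0.4, 0.1]
opening: -0.001
time: 48.53
tool_pos: [0.5699, -0.2055, 0.169]
tool_rot: [-0.001, 0.087, 0.996, 0.0]
force: [-0.2, -0.4, -0.3]
opening: 0.003
q mod 90: [72 73 71 74] [0. 0.]
[ 0.5701 -0.2055  0.1692]
```

```bash
python3 -c "
from h import *
save('side','j.png',(250,145,390,240),5)"
```

```text
(no output)
```

View pics/j.png

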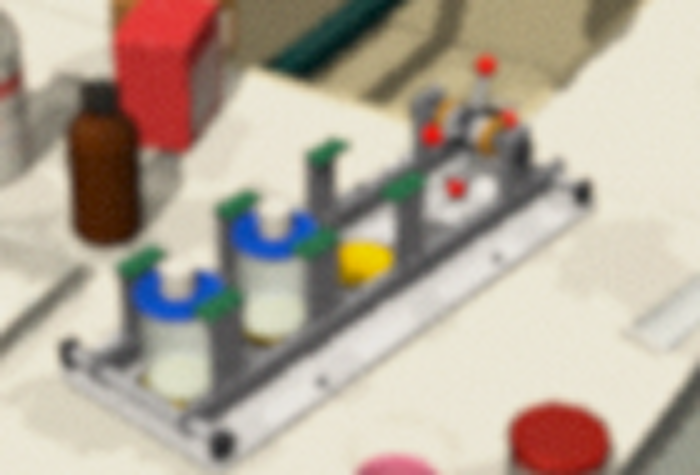

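The rails have clearly moved in: the lips now overlap the lid edges at (135,263) and (215,305), so q is about 252°. Lids are still level. Next stroke.

```bash
python3 -m jog '[1,0,-30,0,1, 1,0,-55,0,1, 1,0,-62,0,1, 1,0,-62,0,1, 2,8,-62,0,1, 4,16,-62,0,1, 5,24,-62,0,1, 6,32,-60,0,1]'; python3 -m jog '[1,6,0,0,1, 2,12,0,0,1, 3,18,-1,0,1, 4,24,-2,0,1, 5,29,-5,0,1, 6,34,-9,0,1, 7,38,-14,0,1, 8,43,-20,0,1]';python3 -m jog '[0,2,-4,0,1, 1,4,-6,0,1, 1,4,-6,0,1, 1,4,-6,0,1, 1,4,-6,0,1, 1,4,10,0,1, 1,4,40,0,1, 1,4,80,0,1]'; python3 -m jog '[-3,-20,0,0,1, -7,-40,0,0,1, -10,-60,0,0,1, -14,-80,0,0,1, -14,-80,0,0,1, -14,-80,0,0,1, -14,-80,0,0,1, -14,-80,0,0,1]'; python3 ang.py
```

```text
time: 49.3
tool_pos: [0.578, -0.1755, 0.1118]
tool_rot: [0.002, 0.087, 0.996, -0.002]
force: [0.7, -3.5, 3.7]
opening: -0.0
time: 49.97
tool_pos: [0.5849, -0.1309, 0.0898]
tool_rot: [0.001, 0.087, 0.996, 0.0]
force: [0.0, -1.3, 8.8]
opening: -0.002
time: 50.63
tool_pos: [0.5816, -0.1265, 0.1664]
tool_rot: [-0.005, 0.087, 0.996, 0.001]
force: [0.4, -1.1, -0.5]
opening: 0.002
time: 51.3
tool_pos: [0.571, -0.2065, 0.1691]
tool_rot: [-0.001, 0.087, 0.996, 0.0]
force: [-0.2, -0.1, -0.7]
opening: -0.003
q mod 90: [76 75 77 78] [0.03132939 0.11879334]
[ 0.5712 -0.2064  0.1692]
```

```bash
python3 -m jog '[1,0,-30,0,1, 1,0,-55,0,1, 1,0,-60,0,1, 1,0,-60,0,1, 2,8,-60,0,1, 3,16,-60,0,1, 4,24,-60,0,1, 5,30,-60,0,1]'; python3 -m jog '[0,2,0,0,1, 0,4,0,0,1, 1,5,0,0,1, 1,6,0,0,1, 1,6,0,0,1, 1,6,0,0,1, 1,6,0,0,1, 1,6,0,0,1]'; python3 ang.py
```

```text
time: 52.02
tool_pos: [0.5775, -0.1783, 0.112]
tool_rot: [0.002, 0.087, 0.996, -0.002]
force: [-3.7, -7.3, 12.7]
opening: -0.001
time: 52.68
tool_pos: [0.5795, -0.1727, 0.1125]
tool_rot: [0.003, 0.087, 0.996, -0.002]
force: [-0.3, -4.1, 6.4]
opening: 0.003
q mod 90: [89 88 87  0] [0.13565895 0.14547534]
[ 0.5795 -0.1727  0.1126]
```

```bash
python3 -m jog '[0,1,0,0,1, 0,2,0,0,1, 0,3,0,0,1, 0,3,0,0,1, 0,3,0,0,1, 0,3,0,0,1, 0,3,0,0,1, 0,3,0,0,1]'; python3 -m jog '[0,1,0,0,1, 0,2,0,0,1, 0,2,0,0,1, 0,2,0,0,1, 0,2,0,0,1, 0,2,0,0,1, 0,2,0,0,1, 0,2,0,0,1]'; python3 ang.py
```

```text
time: 53.4
tool_pos: [0.5797, -0.1695, 0.1124]
tool_rot: [0.003, 0.087, 0.996, -0.002]
force: [-0.0, -3.6, 6.5]
opening: -0.001
time: 54.07
tool_pos: [0.5798, -0.1678, 0.1123]
tool_rot: [0.003, 0.087, 0.996, -0.002]
force: [-0.2, -6.2, 5.8]
opening: 0.003
q mod 90: [1 2 0 3] [0.26603952 0.3057224 ]
[ 0.5798 -0.1678  0.1123]
```

```bash
python3 -m jog '[0,1,0,0,1, 0,2,0,0,1, 0,2,0,0,1, 0,2,0,0,1, 0,2,0,0,1, 0,2,0,0,1, 0,2,0,0,1, 0,2,0,0,1]'; python3 ang.py
```

```text
time: 54.78
tool_pos: [0.5798, -0.1676, 0.1124]
tool_rot: [0.003, 0.088, 0.996, -0.004]
force: [0.1, -9.2, 5.1]
opening: -0.003
q mod 90: [ 1  0 89  2] [0.26603952 0.2692871 ]
[ 0.5798 -0.1676  0.1124]
```

The last 2 mm commanded gave no motion and the force rose to 9 N, so it is at the end stop. Backing off and checking.

```bash
python3 -m jog '[-2,-10,0,0,1, -5,-25,0,0,1, -5,-25,30,0,1, -5,-25,70,0,1, -20,-50,110,0,1, -50,-75,130,0,1, -80,-100,130,0,1, -110,-120,130,0,1]'; python3 -m jog '[0,-25,0,0,1, 0,-50,0,0,1, 0,-80,0,0,1, -10,-80,0,0,1, -10,-80,0,0,1, -10,-80,0,0,1, -10,-80,0,0,1, -10,-80,0,0,1]'; python3 ang.py
python3 - <<'E'
from h import *
for c in ("top","side"):
    for t in ("lid0","beaker0","small_tin","oil_bottle","grease_tube"):
        im=get_image(c)
        print(c,t,[(round(d["score"],2),np.round(d["location"],3).tolist()) for d in landmark_of(c,t)])
b=get_image("side")["color"][150:240,240:390]; a=get_image("top")["color"][155:230,270:410]
cv2.imwrite("pics/k.png",np.vstack([cv2.resize(b,(550,330),interpolation=3),cv2.resize(a,(550,270),interpolation=3)]))
E
```

```text
time: 55.5
tool_pos: [0.4683, -0.2857, 0.2423]
tool_rot: [0.003, 0.086, 0.996, -0.001]
force: [-0.3, -1.1, -0.1]
opening: -0.001
time: 56.17
tool_pos: [0.4577, -0.3633, 0.2397]
tool_rot: [0.0, 0.086, 0.996, 0.0]
force: [0.4, 0.5, 0.2]
opening: -0.002
q mod 90: [1 2 0 3] [0.26603952 0.3057224 ]
[ 0.4578 -0.3634  0.2397]
top lid0 [(0.8, [0.629, 0.142, 0.069]), (0.63, [0.617, 0.059, 0.071]), (0.49, [0.474, -0.436, 0.002])]
top beaker0 [(0.67, [0.498, 0.326, 0.003]), (0.55, [0.432, 0.218, -0.002]), (0.55, [0.515, 0.53, 0.003])]
top small_tin [(0.78, [0.383, 0.096, -0.002])]
top oil_bottle [(0.72, [0.58, -0.147, 0.072]), (0.59, [0.791, 0.023, 0.001])]
top grease_tube []
side lid0 [(0.6, [0.632, 0.142, 0.067]), (0.52, [0.616, 0.058, 0.07]), (0.4, [0.47, -0.442, 0.004])]
side beaker0 [(0.82, [0.522, 0.522, -0.002]), (0.73, [0.498, 0.324, 0.005]), (0.63, [0.631, 0.145, 0.012]), (0.6, [0.431, 0.213, -0.001]), (0.59, [0.616, 0.057, 0.012])]
side small_tin [(0.83, [0.389, 0.095, -0.0])]
side oil_bottle [(0.88, [0.788, 0.018, -0.002])]
side grease_tube [(0.73, [0.615, 0.061, 0.013]), (0.51, [0.38, -0.12, 0.0])]
```

View pics/k.png

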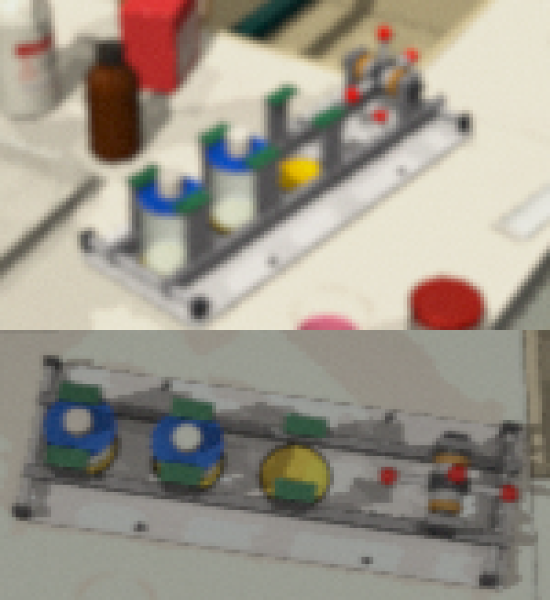

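The final picture shows the lips over both lids (side crop (145,178)/(188,203) and (213,132)/(262,157)). The lids are level, the beakers stand on their spots and the bystanders have not moved.

```bash
python3 -c "
from bench import hand_in; print(hand_in())"
```

```text
the job is handed in; nothing more can be done
None
```

The job is handed in. Only two glass beakers were present, and both now stand upright in the middle and last bays (bay1 and bay2). Each has a seated blue lid, placed before the turnbuckle was turned. The third lid was left where it lay, and the pink look-alikes were not used.

**Turnbuckle:** I turned it in five pushes over the top towards the beakers. On the last push, a further 2 mm commanded gave no motion and the force rose to 9 N, which I took as the end stop. The ball fit in the side image gives about 361° (about 6.3 rad). The picture shows the green lips over both lids.

**Last checks:**
- **Lids:** the networks put their origins at 0.067 to 0.071 m, where 0.070 m is seated.
- **Beakers:** they are within about 2 mm of their spot centres, seen by the side camera only. The top camera's network did not report the capped beakers.
- **Bystanders:** the tin and bottle were found where they started.
- **Grease tube:** the top camera missed it. The side camera gave the right place, but ranked a false hit on bay1 above it.
- **Limits:** the highest tool force reported at the end of a move was about 18 N, and the clock read about 57 s.

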